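# Feed a tube rack past the spring gate

## Task

Press down the long hinged flap beside the rack lane with one fingertip, so that the small gate swings out of the lane, and while holding it down push the empty test tube rack that stands in the lane past the gate until it is fully home against the end stop. Keep the gate swung clear for as long as any part of the rack is passing it; then let the flap go so that the gate closes behind the rack. Push the rack only, without lifting or tipping it, and do not disturb the bottle, jar, timer and vial standing round the lane.

Things in the scene. Friction and masses are not known exactly. Their poses are not given: they have to be found in the camera images.
- chute: Aluminium rack lane, fixed to the worktop. Origin: on the worktop, on the lane's centre line, in the gate's plane. x: the way the rack is to be pushed (open end at x = -285 mm); y left of that; z up. Floor plate 4 mm thick; two guide walls 4 mm thick, inner faces at y = +-32 mm, tops at z = 33 mm.
- end_stop (a point): Middle of the face of the lane's end stop plate (4 to 44 mm above the worktop), at chute x = 204, y = 0, z = 24 mm.
- shaft (a point): Point on the axis of the gate's hinge shaft (radius 4 mm), at chute x = 0, y = -47, z = 42 mm. The shaft lies along chute x from -280 to +34 mm, between two end brackets at x = -283 and +36 mm (tops at z = 50 mm).
- gate (a joint): Angle of the spring-closed gate, rad: 0 closed, 0.96 fully open (stop); clear of the rack from 0.80 on. Leaf and flap are one rigid steel part on the hinge shaft. Pressing the flap down swings the leaf up and out over the right wall. It springs shut in under a second when let go, and never yields to a push along the lane.
- flap_mid (a point): On the flap's upper face, 45 mm out from the shaft axis, at chute x = -120 mm; moves with it. Flap: steel plate 3 mm thick, chute x = -277 to +29 mm, reaching 66 mm out from the shaft on its -y side. Closed it slopes up outward at 45 degrees (outer edge y = -94, z = 89 mm), fully open down at 10 degrees. About 4 to 6 N at 30 mm from the shaft holds it open anywhere along it.
- gate_leaf (a point): Centre of the gate leaf, moves with it. Plate 4 mm thick (chute x = -2 to +2 mm); closed it stands across the lane's right half, y = -28 to -12, z = 58 to 72 mm. From 0.80 rad on the whole leaf is at y from -64 to -33 mm and below z = 92 mm, so fingers either side of that can travel past it.
- rack: Empty plastic test tube rack, 190 x 60 x 76 mm, 0.15 to 0.31 kg, loose in the lane before the gate, 2 mm play each side. Origin: centre of its underside, on the lane floor. Its y axis is its long axis and points to the lane's -x; solid end plates 60 mm wide, full height, at y = +-95 mm. Home, its centre is at chute x = 109 mm, its rear end 14 mm past the gate plane.
- bottle: Bystander: amber bottle with black cap, diameter 62 mm, 126 mm high, on the right of the lane. Origin: centre of its underside.
- jar: Bystander: white jar with red lid, diameter 65 mm, 80 mm high, on the right of the lane. Origin: centre of its underside.
- timer: Bystander: white bench timer lying flat, 62 x 66 x 19 mm, on the left of the lane. Origin: centre of its underside.
- vial: Bystander: small vial with blue cap, diameter 21 mm, 49 mm high, on the left of the lane. Origin: centre of its underside.
Things that resemble listed ones, but are neither listed nor needed, are in the scene too. Leave any yellow look-alike of the rack alone.

How it is judged:
By the outcome, as a careful person would: the job done as asked, in the order asked, and still so for the second after the job is handed in, with the robot touching nothing.
It also fails if it takes over 58 s, if anything falls off the work surface, if the arm or the gripper's body presses on something with over 40 N, if the wrist force passes 120 N, or if a joint passes its speed limit or range.

## Robot

A 6-joint arm with a two-finger parallel gripper is mounted at the origin on a cart in front of the work surface, level with it; the furniture and walls round the work are solid. World frame = base frame: x ahead of the robot, y to its left, z up, the work surface at z = 0. Lengths are in m, angles in rad, forces in N, time in s.
With the tool pointing down it reaches from about 0.325 to 0.9 m from the base axis. Payload 3.5 kg.
Tool frame: the origin (TCP) lies at the very end of the fingers, on their centre line; the grasp point (between the pads) lies behind it (arm.grasp_offset is the z of the grasp point in the tool frame, in m); z points along the fingers, y is the line along which they close (so a half turn about z gives the same grasp; the last joint's range is limited). The gripper opens to 85 mm and grips with 20 to 120 N. Pads are 22 mm wide; open, the fingers measure 114 mm over their backs; the gripper's body (76 mm by 85 mm) begins 54 mm behind the grasp point. The pads swing forward as they close: fully open they stand 13 mm farther back than shut.
Start: joints at [-1.232, 0.276, -0.026, 1.268, 0, 1.467], TCP at [0.267, -0.565, 0.203] pointing down, gripper open.
Joint ranges: [-3.12, 3.12], [-0.85, 1.88], [-1.08, 1.24], [-1.95, 2.15], [-1.57, 1.53], [-3.14, 3.14]. Speed limits (rad/s): [2.57, 2.57, 3.14, 3.14, 3.14, 3.14].

## Interface

Orientations are given as a unit quaternion [w, x, y, z].
In Python, from plant import arm gives the robot as it stands.
- The arm moves only by the tool arm_command, never from a script. Its argument "targets" is a list that holds one entry, the list of rows, each a list of 5 numbers: the shift along the tool's x, y, z normalised to -1 to 1, where 1 is 0.3 m, then the turn about the tool's z normalised to -1 to 1, where 1 is 90 degrees, then the closure, from -1 (fully open) to 1 (shut). In form: [[[x, y, z, roll, gripper], ...]]. A call has 1 to 5 rows; each row is the pose to reach, as a shift and turn from the pose commanded when the call began, along the tool's axes at that moment; what a row does not reach only later rows make up. A row lasts 1/12 s, in which the tool goes at most 41.7 mm and 7.16 degrees, less where a joint would pass 70% of its speed; a pose out of reach is approached as far as the arm can. A call with a number of a shift or a turn outside -1 to 1 is refused whole. A call with a gripper value outside its range is refused whole. The fingers move at their own pace and stop on an object; "force" is the grip in N (left out, the last holds). Time passes only in rows, so rows that repeat a pose let the fingers close. It gives the time, the measured TCP pose, the force, the opening and the grip force at its end, in the units of the state.
- arm.observe(): the state, without advancing time (a new reading comes with each control period).
- arm.snapshot(name): name is "scene" or "top" or "wrist"; returns (picture, depth): 400x640x3 uint8, red, green, blue; 400x640 float32, m along the optical axis (not along the pixel's ray), 0 where there is no reading.
- arm.camera_info(name): a dict with "fx", "fy", "cx", "cy" (pixels), "dist_coeffs" ([k1, k2, p1, p2, k3] as OpenCV has them; the pictures are not rectified), "world_from_camera" (4x4, takes a point from camera to world coordinates); the wrist camera has in their place "tool_from_camera" (4x4, takes a point from camera to tool coordinates, whose origin is the TCP and whose axes are the flange's). Camera axes: x right, y up, looking along -z (the intrinsics and any distortion apply to the point x, -y, -z); pixel columns grow to the right and rows downward; lengths in m; the calibration is good to about 2 mm. A picture is of the moment at which its call begins: read the wrist's pose just before it. camera_info takes no time and is no camera call.
- arm.sign_off(): hands the job in; it is judged then, once.
Trained networks look in the newest picture that a camera, given by its name, has taken for a name from the list of things; names that differ only in an ending like _2 or _b are one class to them, and where a whole thing is asked for, a point or a joint stands for the part that bears it (a point fixed in the world has none). Each returns a list of dicts, best first, with "p" (0 to 1); they miss things now and then, are a little off and sometimes report something else, mostly with a low value. They report only what shows in the picture. A call takes as long as a camera call. They do not tell look-alikes from the thing itself.
- arm.regions_of(camera, label): "region" (400x640 bool, what is visible of it).
- arm.tip_of(camera, label): "point" ([x, y, z] in m, in world coordinates, good to about 4 mm: a listed point, or the origin of a listed thing).
The state is a dict: "time": time; "joint_pos": joint angles; "qvel": joint speeds; "joint_efforts": joint torques, N m; "eef_pos": TCP position; "orientation": TCP orientation; "force": force on the tool from outside, world axes, zero at the start; "wrist_torque": the same for the moment, N m; "grip_width": opening from 0.0 (shut) to 1.0 (fully open); "gripper_force": force on a finger pad.
Only numpy, scipy, OpenCV 4.12 (cv2) and the standard library are available. Lean on these libraries where they do the work, as an engineer would, in place of code of your own. Each camera call takes 0.05 s, during which the arm holds its last target. There are 200 camera calls.

## Working session

There is one attempt and no reset: what is moved stays moved. The work goes in short steps, Python scripts to look and compute and a tool call to move; the robot and the scene stay as the last step left them, time stands still between calls to the robot, and variables do not carry over. Pictures are saved under pics/ and viewed, at most 10 in all, crops included, and the job is handed in when it is done.

Besides the shell and the picture viewer there is one more tool, called by a JSON object that holds its "fn" and its "kwargs". arm_command: Moves the arm, as the interface text tells. Scaled input: -1 to 1 covers 0.3 m each way for a shift and 90 degrees each way for a turn. Its arguments: {"type":"object","properties":{"targets":{"type":"array","items":{"type":"array","items":{"type":"array","items":{"type":"number","minimum":-1,"maximum":1}}}},"force":{"type":"number"}},"required":["targets"]}

```bash
ls; mkdir -p pics; python3 - <<'E'
from plant import arm
import cv2
s=arm.observe(); print(s['time'],s['eef_pos'],s['orientation'],s['force'],arm.grasp_offset)
for c in ['scene','top']:
    p,d=arm.snapshot(c); cv2.imwrite(f'pics/{c}0.png',p[:,:,::-1])
    for l in ['chute','end_stop','shaft','flap_mid','gate_leaf','rack','bottle','jar','timer','vial']:
        try: r=arm.tip_of(c,l); print(c,l,[(round(q['p'],2),[round(float(v),3) for v in q['point']]) for q in r])
        except Exception as e: print(c,l,e)
print(arm.observe()['time'])
E
```

```text
pics
0.0 [ 0.26692927 -0.564183    0.20161793] [-1.13546966e-03  9.75702410e-01  2.19097013e-01 -1.29412435e-04] [ 0.99026256  0.17796308 -0.06692386] -0.0187
scene chute [(0.68, [0.526, 0.25, -0.002])]
scene end_stop [(0.85, [0.547, 0.455, 0.024]), (0.59, [0.53, 0.25, -0.002])]
scene shaft [(0.9, [0.575, 0.247, 0.042]), (0.45, [0.547, 0.244, 0.062])]
scene flap_mid [(0.75, [0.574, 0.245, 0.039]), (0.71, [0.548, 0.244, 0.065]), (0.59, [0.592, 0.121, 0.076])]
scene gate_leaf [(0.56, [0.548, 0.242, 0.062]), (0.33, [0.444, 0.332, -0.002])]
scene rack [(0.78, [0.496, 0.643, 0.005]), (0.68, [0.515, 0.138, 0.003])]
scene bottle []
scene jar [(0.92, [0.706, 0.218, 0.001]), (0.19, [0.512, 0.134, 0.002])]
scene timer [(0.66, [0.41, 0.169, -0.001])]
scene vial [(0.57, [0.446, 0.332, -0.001])]
top chute []
top end_stop [(0.72, [0.547, 0.452, 0.025])]
top shaft [(0.72, [0.572, 0.239, 0.044])]
top flap_mid [(0.78, [0.59, 0.117, 0.074])]
top gate_leaf [(0.62, [0.546, 0.248, 0.063]), (0.32, [0.41, 0.17, 0.003])]
top rack [(0.81, [0.494, 0.645, -0.001]), (0.71, [0.513, 0.131, 0.009])]
top bottle [(0.96, [0.68, 0.084, -0.001])]
top jar [(0.82, [0.706, 0.216, 0.004])]
top timer [(0.72, [0.41, 0.17, -0.001])]
top vial [(0.63, [0.448, 0.332, 0.003])]
1.1
```

View pics/scene0.png

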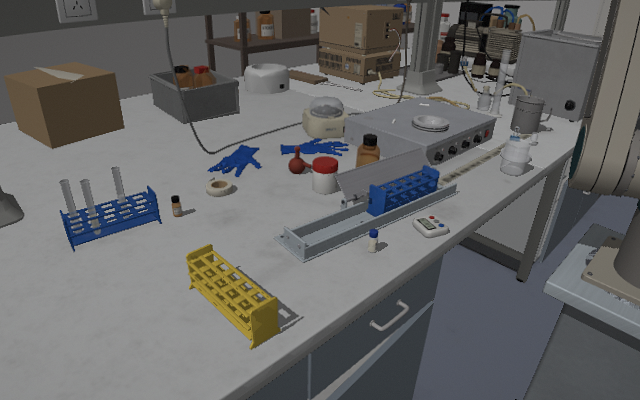

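View pics/top0.png

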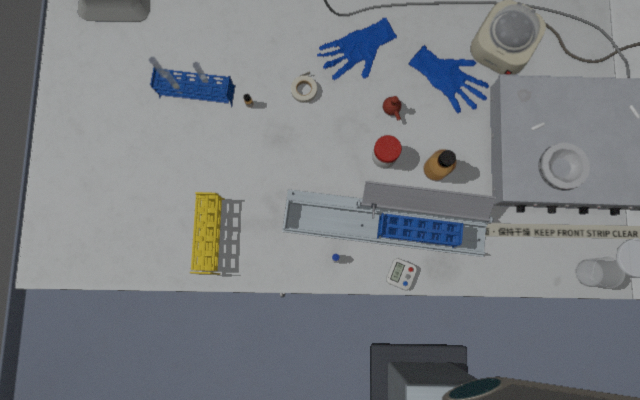

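The views show the lane across the middle of the top picture: open end near col 488, end stop near col 287, and the target blue rack at cols 380–462, row 230. The flap is at cols 365–492, row 200, and the hotplate starts at col 492. The bottle (440,163) and jar (387,150) are on the far side; the timer (402,273) and vial (336,257) are on the near side. I'll refine the lane frame and check heights next.

```bash
cat > h.py <<'E'
import numpy as np, cv2
from scipy.spatial.transform import Rotation as R
from plant import arm
def cloud(c):
    p,d=arm.snapshot(c); i=arm.camera_info(c)
    v,u=np.nonzero(d>0); K=np.array([[i['fx'],0,i['cx']],[0,i['fy'],i['cy']],[0,0,1.]])
    n=cv2.undistortPoints(np.c_[u,v].astype(float)[:,None],K,np.array(i['dist_coeffs']))[:,0]
    z=d[v,u]; P=np.c_[n[:,0]*z,-n[:,1]*z,-z,np.ones(len(z))]
    return (np.array(i['world_from_camera'])@P.T).T[:,:3],p[v,u].astype(int)
def fit():
    C=np.array([[204,0],[-12*0,-20],[0,-47],[-120,-79]])/1000.
    W=np.array([[.547,.4535],[.547,.245],[.5735,.243],[.591,.119]])
    c0,w0=C.mean(0),W.mean(0); a=C-c0;b=W-w0
    th=np.arctan2((a[:,0]*b[:,1]-a[:,1]*b[:,0]).sum(),(a*b).sum())
    M=np.array([[np.cos(th),-np.sin(th)],[np.sin(th),np.cos(th)]])
    return th,M,w0-M@c0
E
python3 - <<'E'
from h import *
th,M,o=fit(); print('yaw',np.degrees(th),o)
for c in ['top','scene']:
    P,col=cloud(c); Q=(P[:,:2]-o)@M
    blue=(col[:,2]>col[:,0]*1.6+10)&(abs(Q[:,0])<.3)&(abs(Q[:,1])<.06)&(P[:,2]>.02)
    q=Q[blue]; print(c,'rack ext x',np.percentile(q[:,0],[1,99]),'y',np.percentile(q[:,1],[2,98]),'ztop',np.percentile(P[blue,2],98))
    t=blue&(P[:,2]>.07); r=cv2.minAreaRect(Q[t].astype(np.float32)); print(' rect',r)
    # walls, tops: y profile beyond gate
    for x0,x1 in [(.03,.1),(.1,.19)]:
        s=(Q[:,0]>x0)&(Q[:,0]<x1)&(abs(Q[:,1])<.06)&(P[:,2]>.024)&(P[:,2]<.045)
        print(' wall',x0,[ (np.median(Q[s&(sg*Q[:,1]>0),1]).round(4),np.median(P[s&(sg*Q[:,1]>0),2]).round(4)) for sg in (1,-1)])
    s=(Q[:,0]>-.26)&(Q[:,0]<-.03)&(Q[:,1]<-.085)&(Q[:,1]>-.10)&(P[:,2]>.06); print(' flap edge y,z',np.percentile(Q[s,1],[2,50]),np.percentile(P[s,2],[50,98]))
    s=(P[:,0]>.3)&(P[:,0]<.8)&(P[:,1]>-.5)&(P[:,1]<-.02)&(P[:,2]>.03)
    h=s&(P[:,0]>.62)&(P[:,1]>-.3)
    print(' hotplate z',np.percentile(P[h,2],[50,99]),'ymax',np.percentile(P[h,1],99.5),'xmin',np.percentile(P[s&(P[:,2]>.05)&(P[:,1]<-.06),0],1))
    s=(P[:,0]>.25)&(P[:,0]<.62)&(P[:,1]>-.6)&(P[:,1]<-.06)&(P[:,2]>.03); print(' front stuff zmax',np.percentile(P[s,2],99) if s.any() else 0)
E
```

```text
yaw 83.8849925217918 [0.52609567 0.24813263]
top rack ext x [-0.20570825 -0.01818923] y [-0.02591374  0.02635925] ztop 0.07946126825917188
 rect ((-0.1130514070391655, 0.0010198596864938736), (0.05154629796743393, 0.1901482492685318), 89.90062713623047)
 wall 0.03 [(np.float64(0.0338), np.float64(0.0309)), (np.float64(-0.0347), np.float64(0.0317))]
 wall 0.1 [(np.float64(0.0337), np.float64(0.0314)), (np.float64(-0.0339), np.float64(0.0316))]
 flap edge y,z [-0.09446745 -0.08930915] [0.08581698 0.09224281]
 hotplate z [0.0900919  0.11492171] ymax -0.05163113948259318 xmin 0.40185836770129735
 front stuff zmax 0.1133780903705634
scene rack ext x [-0.20784398 -0.01661933] y [-0.02472475  0.02659198] ztop 0.07888660685361829
 rect ((-0.11281771212816238, -2.1966174244880676e-05), (0.048961322754621506, 0.1934325397014618), 89.99241638183594)
 wall 0.03 [(np.float64(0.0344), np.float64(0.0308)), (np.float64(-0.0344), np.float64(0.0311))]
 wall 0.1 [(np.float64(0.0344), np.float64(0.0305)), (np.float64(-0.0337), np.float64(0.0305))]
 flap edge y,z [-0.0946095  -0.08936367] [0.08630002 0.09113562]
 hotplate z [0.09000331 0.11454144] ymax -0.04975395593374802 xmin 0.3912165938760706
 front stuff zmax 0.1117832598253802
```

```bash
cat >> h.py <<'E'
def go(cx,cy,z):
    th,M,o=fit(); s=arm.observe(); w,x,y,q=s['orientation']; r=R.from_quat([x,y,q,w])
    t=np.r_[o+M@np.array([cx,cy]),z]; p=s['eef_pos']
    d=r.inv().apply(t-p); A=r.as_matrix()
    ty=np.degrees(np.arctan2(A[1,1],A[0,1])); want=np.degrees(th)-90
    e=(want-ty+90)%180-90
    print('t',s['time'],'chute now',((np.array(p[:2])-o)@M*1000).round(1),'z',round(p[2]*1000,1),'F',((s['force'][:2]@M).round(1)),round(s['force'][2],1),'grip',s['grip_width'])
    print('world tgt',t.round(3),'dist',np.linalg.norm(d).round(3),'shift(norm)',(d/.3).round(3),'turn(norm)',(-e/90).round(3),'tilt',A[2,2].round(4),'tooly deg',ty.round(1))
    print('norm per chute-mm: x',(r.inv().apply(np.r_[M@[1,0],0])/300).round(5),'y',(r.inv().apply(np.r_[M@[0,1],0])/300).round(5))
E
python3 -c "
from h import *
go(-.238,-.0375,.2)"
```

```text
t 1.2 chute now [-836.1  170.8] z 202.8 F [-1.1  0.4] -0.6 grip 1.0026570995317878
world tgt [0.538 0.007 0.2  ] dist 0.633 shift(norm) [ 1.632 -1.339  0.009] turn(norm) -0.651 tilt -1.0 tooly deg -64.7
norm per chute-mm: x [ 0.00174 -0.00284  0.     ] y [-0.00284 -0.00174  0.     ]
```

{"fn": "arm_command", "kwargs": {"targets": [[[0.1,-0.08,-0.06,-0.06,-1],[0.2,-0.16,-0.12,-0.12,-1],[0.3,-0.25,-0.16,-0.18,-1],[0.4,-0.33,-0.16,-0.25,-1],[0.5,-0.41,-0.16,-0.32,-1]]]}}

```text
time: 1.62
eef_pos: [0.3512, -0.3887, 0.2523]
orientation: [0.001, 0.889, 0.457, 0.0]
force: [1.2, 1.6, -0.1]
grip_width: 1.003
gripper_force: 0.0
```

```bash
python3 -c "
from h import *
go(-.238,-.0375,.24)"
```

```text
t 1.6167 chute now [-651.9  106.1] z 252.3 F [ 1.7 -1. ] -0.1 grip 1.003137491542362
world tgt [0.538 0.007 0.24 ] dist 0.438 shift(norm) [ 1.436 -0.263  0.039] turn(norm) -0.328 tilt -1.0 tooly deg -35.6
norm per chute-mm: x [ 2.90e-03 -1.64e-03 -1.00e-05] y [-1.64e-03 -2.90e-03 -1.00e-05]
```

{"fn": "arm_command", "kwargs": {"targets": [[[0.13,-0.02,0,-0.07,-1],[0.27,-0.05,0,-0.14,-1],[0.41,-0.07,0,-0.21,-1],[0.54,-0.1,0,-0.26,-1],[0.67,-0.12,0,-0.3,-1]]]}}

```text
time: 2.03
eef_pos: [0.4391, -0.2036, 0.2511]
orientation: [0.0, 0.759, 0.652, 0.0]
force: [1.4, -0.9, -0.3]
grip_width: 1.004
gripper_force: 0.0
```

```bash
python3 -c "
from h import *
go(-.238,-.0375,.2)"
```

```text
t 2.0333 chute now [-458.4   38.4] z 251.1 F [-0.7 -1.5] -0.3 grip 1.003656185991934
world tgt [0.538 0.007 0.2  ] dist 0.239 shift(norm) [0.745 0.22  0.17 ] turn(norm) -0.029 tilt -1.0 tooly deg -8.7
norm per chute-mm: x [ 0.00333 -0.00015 -0.     ] y [-0.00015 -0.00333 -0.     ]
```

{"fn": "arm_command", "kwargs": {"targets": [[[0.13,0.04,0,-0.01,-1],[0.26,0.08,0,-0.01,-1],[0.39,0.12,0,-0.01,-1],[0.52,0.16,0.05,-0.01,-1],[0.64,0.2,0.1,-0.01,-1]]]}}

```text
time: 2.45
eef_pos: [0.5292, -0.0242, 0.2225]
orientation: [0.002, 0.754, 0.656, 0.001]
force: [0.7, -0.2, 0.1]
grip_width: 1.002
gripper_force: 0.0
```

{"fn": "arm_command", "kwargs": {"targets": [[[0,0,0,0,-1],[0,0,0,0,-1],[0,0,0,0,-1]]]}}

```text
time: 2.7
eef_pos: [0.5273, -0.026, 0.2212]
orientation: [0.0, 0.754, 0.656, -0.0]
force: [0.1, -0.4, -1.1]
grip_width: 0.998
gripper_force: 0.0
```

```bash
python3 -c "
from h import *
go(-.238,-.0375,.12)"
```

```text
t 2.7 chute now [-272.4  -30.4] z 221.2 F [-0.4 -0.1] -1.1 grip 0.9980947964133631
world tgt [0.538 0.007 0.12 ] dist 0.107 shift(norm) [0.116 0.02  0.337] turn(norm) -0.02 tilt -1.0 tooly deg -7.9
norm per chute-mm: x [ 0.00333 -0.00011 -0.     ] y [-0.00011 -0.00333  0.     ]
```

{"fn": "arm_command", "kwargs": {"targets": [[[0.06,0.01,0.08,-0.02,-1],[0.116,0.02,0.17,-0.02,-1],[0.116,0.02,0.25,-0.02,-1],[0.116,0.02,0.337,-0.02,-1],[0.116,0.02,0.337,-0.02,-1]]]}}

```text
time: 3.12
eef_pos: [0.5339, 0.0066, 0.1157]
orientation: [-0.003, 0.745, 0.667, -0.003]
force: [-0.9, -0.6, 0.1]
grip_width: 1.0
gripper_force: 0.0
```

```bash
python3 -c "
from h import *
p,d=arm.snapshot('wrist'); cv2.imwrite('pics/w1.png',p[:,:,::-1])
p,d=arm.snapshot('top'); cv2.imwrite('pics/t1.png',cv2.resize(p[150:300,320:560,::-1],None,fx=3,fy=3))
go(-.238,-.0375,.075)"
```

```text
t 3.2167 chute now [-239.2  -37.1] z 120.2 F [0.3 0. ] 0.0 grip 0.9995589535256266
world tgt [0.538 0.007 0.075] dist 0.045 shift(norm) [0.004 0.002 0.151] turn(norm) -0.002 tilt -1.0 tooly deg -6.3
norm per chute-mm: x [ 3.33e-03 -1.00e-05 -0.00e+00] y [-1.00e-05 -3.33e-03  0.00e+00]
```

View pics/w1.png

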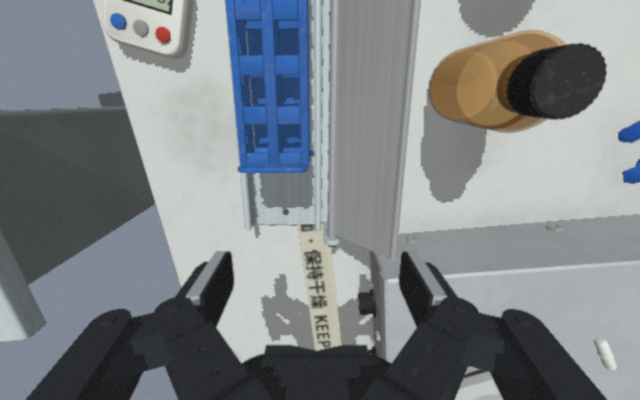

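View pics/t1.png

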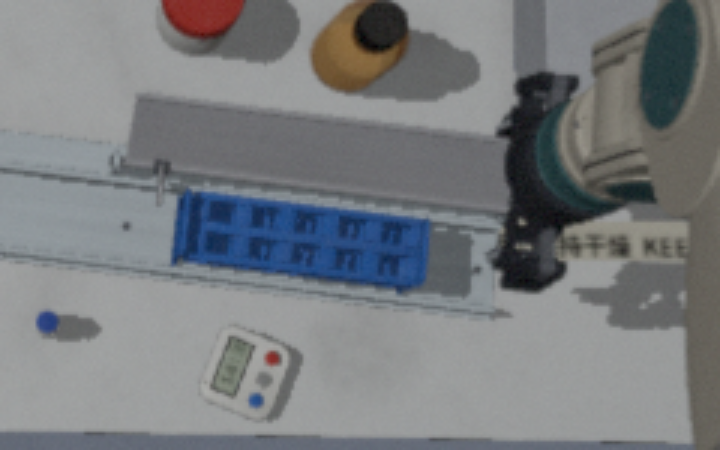

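The wrist view shows the rack's rear edge at row 170, the fingertips near (220,260) and (412,260), and the flap between cols 330 and 415. I'll check the fingertips' real positions from the depth images.

```bash
python3 -c "
from h import *
th,M,o=fit()
i=arm.camera_info('wrist'); s=arm.observe(); p,d=arm.snapshot('wrist')
T=np.array(i['tool_from_camera'])
K=np.array([[i['fx'],0,i['cx']],[0,i['fy'],i['cy']],[0,0,1.]])
v,u=np.nonzero(d>0); n=cv2.undistortPoints(np.c_[u,v].astype(float)[:,None],K,np.array(i['dist_coeffs']))[:,0]; z=d[v,u]
P=(T@np.c_[n[:,0]*z,-n[:,1]*z,-z,np.ones(len(z))].T).T[:,:3]
f=(abs(P[:,1])<.07)&(abs(P[:,0])<.03)&(P[:,2]>-.05)&(P[:,2]<.012)
print('cam origin in tool',T[:3,3].round(3))
for sg in (1,-1):
    g=P[f&(sg*P[:,1]>.03)]; print(sg,len(g),[(np.percentile(g[:,k],[1,5,50,95,99])*1000).round(1) for k in range(3)])
    t=g[g[:,2]>np.percentile(g[:,2],85)]; print('tip',[(np.percentile(t[:,k],[2,98])*1000).round(1) for k in range(3)])
w,x,y,q=s['orientation']; W=R.from_quat([x,y,q,w]).apply(P)+s['eef_pos']; C=(W[:,:2]-o)@M
c=p[v,u].astype(int); b=(c[:,2]>c[:,0]*1.6+10)&(abs(C[:,1])<.05)&(W[:,2]>.07)&(C[:,0]<0); print('rack rear from wrist',np.percentile(C[b,0],[.5,2]),'y',np.percentile(C[b,1],[1,99]), 'z',np.percentile(W[b,2],98))
P,c=cloud('top');Q=(P[:,:2]-o)@M; f=(Q[:,0]>-.3)&(Q[:,0]<-.15)&(abs(Q[:,1]+.037)<.12)&(P[:,2]>.12)&(P[:,2]<.3)
for a in np.arange(.12,.3,.03):
    g=Q[f&(P[:,2]>a)&(P[:,2]<a+.03)]; print(a.round(2),len(g),(np.percentile(g,[2,98],axis=0)*1000).round(0).tolist() if len(g) else '')
"
```

```text
cam origin in tool [ 0.081 -0.001 -0.17 ]
1 340 [array([-10.4,  -9. ,   5. ,  11.2,  11.5]), array([41.9, 42. , 42.4, 48.9, 53.5]), array([-49.9, -49.7, -46.4, -41.5, -40.8])]
tip [array([-9.2,  8.4]), array([41.9, 42.7]), array([-42.9, -40.5])]
-1 338 [array([-10.8,  -8.7,   4.8,  11.2,  11.5]), array([-55.3, -53. , -43.6, -43.3, -43.2]), array([-49.9, -49.7, -46.4, -41.4, -40.4])]
tip [array([-9.4,  8.7]), array([-44. , -43.3]), array([-43.1, -40.2])]
rack rear from wrist [-0.20912797 -0.20889342] y [-0.02502653  0.02396337] z 0.0801266702445549
0.12 32 [[-164.0, -157.0], [-151.0, -146.0]]
0.15 31 [[-238.0, -92.0], [-227.0, 18.0]]
0.18 58 [[-240.0, -97.0], [-225.0, 19.0]]
0.21 296 [[-248.0, -107.0], [-221.0, 35.0]]
0.24 410 [[-249.0, -104.0], [-221.0, 32.0]]
0.27 145 [[-244.0, -61.0], [-200.0, -0.0]]
```

```bash
python3 -c "
from h import *
i=arm.camera_info('wrist'); p,d=arm.snapshot('wrist')
T=np.linalg.inv(np.array(i['tool_from_camera']))
K=np.array([[i['fx'],0,i['cx']],[0,i['fy'],i['cy']],[0,0,1.]])
for q in [(11,-43,0),(11,-43,-13),(11,-43,-26),(11,-43,-40),(-11,-43,-13),(-11,-43,-40)]:
    c=T@np.r_[np.array(q)/1000,1]; c=c[:3]*[1,-1,-1]
    print(q,cv2.projectPoints(c[None],np.zeros(3),np.zeros(3),K,np.array(i['dist_coeffs']))[0].ravel().round(), c[2].round(3))
print(d[240:310:6,185:240:6].round(3))
"
```

```text
(11, -43, 0) [249. 216.] 0.184
(11, -43, -13) [244. 225.] 0.171
(11, -43, -26) [239. 234.] 0.159
(11, -43, -40) [232. 247.] 0.146
(-11, -43, -13) [247. 257.] 0.178
(-11, -43, -40) [236. 284.] 0.153
[[0.326 0.326 0.328 0.326 0.327 0.326 0.325 0.326 0.325 0.326]
 [0.328 0.329 0.328 0.327 0.328 0.329 0.328 0.328 0.329 0.329]
 [0.332 0.33  0.33  0.331 0.329 0.142 0.141 0.14  0.33  0.331]
 [0.333 0.333 0.333 0.333 0.333 0.135 0.136 0.139 0.334 0.333]
 [0.337 0.335 0.337 0.137 0.13  0.129 0.132 0.14  0.335 0.336]
 [0.337 0.338 0.133 0.124 0.126 0.125 0.13  0.14  0.338 0.336]
 [0.34  0.129 0.129 0.121 0.121 0.123 0.131 0.141 0.15  0.341]
 [0.124 0.125 0.117 0.118 0.118 0.124 0.13  0.139 0.15  0.344]
 [0.12  0.113 0.114 0.115 0.117 0.123 0.131 0.14  0.345 0.346]
 [0.116 0.109 0.111 0.109 0.116 0.124 0.131 0.139 0.35  0.348]
 [0.105 0.11  0.11  0.11  0.116 0.123 0.131 0.14  0.35  0.351]
 [0.103 0.102 0.11  0.111 0.116 0.123 0.131 0.355 0.354 0.355]]
```

```bash
python3 -c "
from h import *
th,M,o=fit()
i=arm.camera_info('scene'); p,d=arm.snapshot('scene')
T=np.linalg.inv(np.array(i['world_from_camera']))
K=np.array([[i['fx'],0,i['cx']],[0,i['fy'],i['cy']],[0,0,1.]])
s=arm.observe(); w,x,y,q=s['orientation']; r=R.from_quat([x,y,q,w]); img=p[:,:,::-1].copy()
uv=[]
for q in [(0,-43,0),(0,43,0),(0,-43,-13),(0,43,-13),(0,-43,-40),(0,43,-40),(0,0,0)]:
    c=T@np.r_[r.apply(np.array(q)/1000)+s['eef_pos'],1]; c=c[:3]*[1,-1,-1]
    uv.append(cv2.projectPoints(c[None],np.zeros(3),np.zeros(3),K,np.array(i['dist_coeffs']))[0].ravel()); print(q,uv[-1].round(1),c[2].round(3), d[tuple(uv[-1].round().astype(int)[::-1])])
cu,cv=np.array(uv[-1]).astype(int); S=6
x0,y0=cu-65,cv-70; im=cv2.resize(img[y0:y0+95,x0:x0+130],None,fx=S,fy=S,interpolation=cv2.INTER_NEAREST)
for k,(a,b) in enumerate(uv): cv2.circle(im,(int((a-x0)*S),int((b-y0)*S)),3,[(0,0,255),(0,255,0),(0,255,255)][min(k//2,2)],-1)
cv2.imwrite('pics/s1.png',im)
P,c=cloud('scene');Q=(P[:,:2]-o)@M; f=(abs(Q[:,0]+.238)<.02)&(P[:,2]>.1)&(P[:,2]<.22)
for a,b,n in [(-.1,-.06,'flap'),(-.01,.04,'rack')]:
    g=f&(Q[:,1]>a)&(Q[:,1]<b); print(n,g.sum(),np.sort(P[g,2])[:8].round(3), Q[g].mean(0).round(3) if g.any() else '')
"
```

```text
(0, -43, 0) [442.9 149.7] 1.06 1.2335441
(0, 43, 0) [416.4 139. ] 1.119 1.2122135
(0, -43, -13) [443.7 144.8] 1.054 1.236327
(0, 43, -13) [417.  134.3] 1.112 1.2393315
(0, -43, -40) [445.5 134.4] 1.041 1.029895
(0, 43, -40) [418.4 124.4] 1.099 1.0947263
(0, 0, 0) [429.3 144.2] 1.089 1.180578
flap 178 [0.164 0.165 0.165 0.166 0.166 0.166 0.168 0.168] [-0.234 -0.085]
rack 232 [0.165 0.165 0.166 0.166 0.166 0.167 0.167 0.167] [-0.232  0.014]
```

View pics/s1.png

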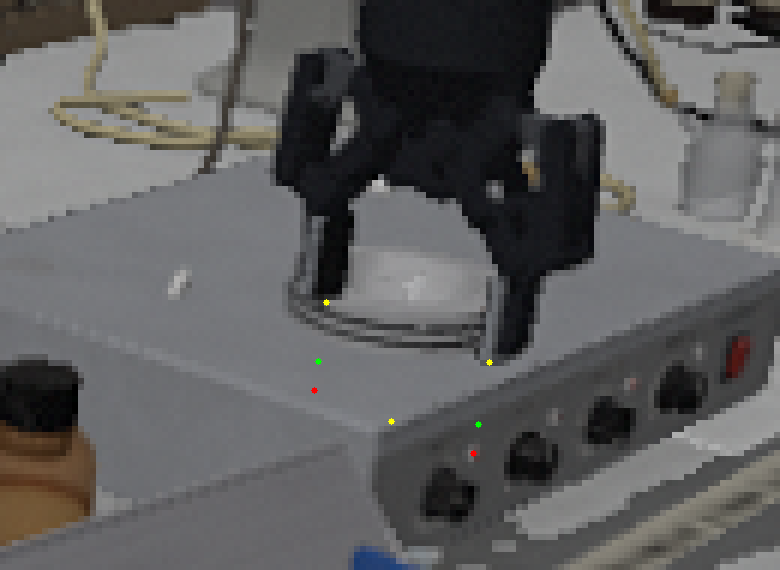

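Both cameras agree that the open fingertips are about 42 mm above the reported TCP, so I'll use tip z = eef z + 42 mm. The lateral position is right, so I'm descending.

{"fn": "arm_command", "kwargs": {"targets": [[[0,0,0.05,0,-1],[0,0,0.1,0,-1],[0,0,0.15,0,-1],[0,0,0.18,0,-1],[0,0,0.2,0,-1]]]}}

```text
time: 3.88
eef_pos: [0.5381, 0.0075, 0.0597]
orientation: [-0.0, 0.744, 0.668, -0.0]
force: [-0.1, -0.4, 0.1]
grip_width: 1.002
gripper_force: 0.0
```

{"fn": "arm_command", "kwargs": {"targets": [[[0,0,0.02,0,-1],[0,0,0.04,0,-1],[0,0,0.06,0,-1],[0,0,0.08,0,-1],[0,0,0.1,0,-1]]]}}

```text
time: 4.3
eef_pos: [0.5393, 0.0074, 0.0304]
orientation: [0.001, 0.744, 0.668, 0.001]
force: [-0.5, 0.3, 3.2]
grip_width: 0.999
gripper_force: 1.3
```

```bash
python3 -c "
from h import *
go(-.238,-.0375,-.003)"
```

```text
t 4.3 chute now [-237.9  -38.8] z 30.4 F [0.2 0.5] 3.2 grip 0.9994402649712106
world tgt [ 0.538  0.007 -0.003] dist 0.033 shift(norm) [-0.    -0.004  0.111] turn(norm) -0.001 tilt -1.0 tooly deg -6.2
norm per chute-mm: x [ 0.00333 -0.      -0.     ] y [-0.00e+00 -3.33e-03 -1.00e-05]
```

{"fn": "arm_command", "kwargs": {"targets": [[[0,0,0.02,0,-1],[0,0,0.04,0,-1],[0,0,0.06,0,-1],[0,0,0.08,0,-1],[0,0,0.095,0,-1]]]}}

```text
time: 4.72
eef_pos: [0.5398, 0.0074, 0.0015]
orientation: [0.001, 0.744, 0.668, 0.001]
force: [3.9, -0.6, 5.3]
grip_width: 1.002
gripper_force: 2.2
```

{"fn": "arm_command", "kwargs": {"targets": [[[0,0,0.005,0,-1],[0,0,0.01,0,-1],[0,0,0.01,0,-1]]]}}

```text
time: 4.97
eef_pos: [0.5386, 0.0075, -0.0015]
orientation: [0.0, 0.744, 0.668, 0.0]
force: [2.2, -1.3, 4.6]
grip_width: 1.001
gripper_force: 1.8
```

```bash
cat > ang.py <<'E'
from h import *
def look(cam='top',save=None):
    th,M,o=fit(); P,c=cloud(cam); Q=(P[:,:2]-o)@M
    f=(Q[:,0]>-.26)&(Q[:,0]<.02)&(Q[:,1]<-.06)&(Q[:,1]>-.115)&(P[:,2]>.02)&(P[:,2]<.1)
    ch=np.ptp(c,axis=1); f&=(ch<25)&(c.mean(1)>60)
    yy,zz=Q[f,1],P[f,2]; 
    k=np.polyfit(yy,zz,1); r=abs(np.polyval(k,yy)-zz); k=np.polyfit(yy[r<.004],zz[r<.004],1)
    print('flap n',f.sum(),'slope deg',np.degrees(np.arctan(-k[0])).round(1),'gate angle',(np.pi/4-np.arctan(-k[0])).round(3),'z at 40mm out',np.polyval(k,-.087).round(4))
    b=(c[:,2]>c[:,0]*1.6+10)&(abs(Q[:,0])<.3)&(abs(Q[:,1])<.04)&(P[:,2]>.02)
    print('rack x',np.percentile(Q[b,0],[1,99]).round(4),'ztop',np.percentile(P[b,2],98).round(4))
if __name__=='__main__': look('top'); look('scene'); go(-.238,-.0375,-.003)
E
python3 ang.py
```

```text
flap n 2222 slope deg -4.7 gate angle 0.868 z at 40mm out 0.0391
rack x [-0.2064 -0.0182] ztop 0.0797
flap n 820 slope deg -5.3 gate angle 0.877 z at 40mm out 0.0409
rack x [-0.2084 -0.0162] ztop 0.0798
t 5.0667 chute now [-237.9  -38. ] z -1.3 F [-0.2 -2.8] 2.9 grip 0.9951812128786505
world tgt [ 0.538  0.007 -0.003] dist 0.002 shift(norm) [-0.    -0.002  0.006] turn(norm) -0.001 tilt -1.0 tooly deg -6.2
norm per chute-mm: x [ 0.00333 -0.      -0.     ] y [-0.      -0.00333 -0.     ]
```

{"fn": "arm_command", "kwargs": {"targets": [[[0,0,0.005,0,-1],[0.01,0,0.005,0,-1],[0.02,0,0.005,0,-1],[0.035,0,0.005,0,-1],[0.05,0,0.005,0,-1]]]}}

```text
time: 5.48
eef_pos: [0.5389, 0.0226, -0.0032]
orientation: [-0.0, 0.744, 0.668, -0.001]
force: [0.6, -3.2, 3.0]
grip_width: 1.0
gripper_force: 1.9
```

{"fn": "arm_command", "kwargs": {"targets": [[[0.015,0,0,0,-1],[0.03,0,0,0,-1],[0.045,0,0,0,-1],[0.06,0,0,0,-1],[0.075,0,0,0,-1]]]}}

```text
time: 5.9
eef_pos: [0.542, 0.0453, -0.0031]
orientation: [-0.0, 0.744, 0.668, -0.0]
force: [-0.2, -2.2, 2.9]
grip_width: 1.002
gripper_force: 1.8
```

```bash
python3 ang.py
```

```text
flap n 1828 slope deg -8.1 gate angle 0.926 z at 40mm out 0.0372
rack x [-0.1854  0.003 ] ztop 0.0809
flap n 649 slope deg -8.0 gate angle 0.925 z at 40mm out 0.0389
rack x [-0.1857  0.0056] ztop 0.0797
t 6.0 chute now [-199.3  -37.5] z -3.0 F [-0.7 -0.2] 3.4 grip 0.9978307809664007
world tgt [ 0.538  0.007 -0.003] dist 0.039 shift(norm) [-0.129 -0.    -0.   ] turn(norm) -0.0 tilt -1.0 tooly deg -6.1
norm per chute-mm: x [ 0.00333 -0.       0.     ] y [-0.      -0.00333  0.     ]
```

{"fn": "arm_command", "kwargs": {"targets": [[[0.02,0,0,0,-1],[0.04,0,0,0,-1],[0.06,0,0,0,-1],[0.08,0,0,0,-1],[0.1,0,0,0,-1]]]}}

```text
time: 6.42
eef_pos: [0.5455, 0.0752, -0.0029]
orientation: [0.0, 0.744, 0.668, -0.0]
force: [1.3, -3.4, 3.7]
grip_width: 0.999
gripper_force: 1.9
```

{"fn": "arm_command", "kwargs": {"targets": [[[0.02,0,0,0,-1],[0.04,0,0,0,-1],[0.06,0,0,0,-1],[0.08,0,0,0,-1],[0.1,0,0,0,-1]]]}}

```text
time: 6.83
eef_pos: [0.5487, 0.1051, -0.003]
orientation: [-0.0, 0.744, 0.668, -0.0]
force: [-0.1, -3.7, 3.2]
grip_width: 1.001
gripper_force: 1.9
```

```bash
python3 ang.py
```

```text
flap n 1288 slope deg -7.3 gate angle 0.913 z at 40mm out 0.0374
rack x [-0.125   0.0624] ztop 0.081
flap n 528 slope deg -7.7 gate angle 0.921 z at 40mm out 0.0391
rack x [-0.1251  0.0661] ztop 0.0799
t 6.9333 chute now [-138.8  -37.7] z -2.9 F [-0.2  0.7] 3.8 grip 1.0041300976659902
world tgt [ 0.538  0.007 -0.003] dist 0.099 shift(norm) [-0.331 -0.001 -0.   ] turn(norm) 0.0 tilt -1.0 tooly deg -6.1
norm per chute-mm: x [3.33e-03 0.00e+00 1.00e-05] y [ 0.      -0.00333  0.     ]
```

{"fn": "arm_command", "kwargs": {"targets": [[[0.02,0,0,0,-1],[0.04,0,0,0,-1],[0.06,0,0,0,-1],[0.08,0,0,0,-1],[0.1,0,0,0,-1]]]}}

```text
time: 7.35
eef_pos: [0.5519, 0.1348, -0.0029]
orientation: [0.0, 0.744, 0.668, -0.0]
force: [-0.8, -3.8, 4.5]
grip_width: 0.998
gripper_force: 1.9
```

{"fn": "arm_command", "kwargs": {"targets": [[[0.02,0,0,0,-1],[0.04,0,0,0,-1],[0.06,0,0,0,-1],[0.08,0,0,0,-1],[0.1,0,0,0,-1]]]}}

```text
time: 7.77
eef_pos: [0.5551, 0.1647, -0.003]
orientation: [-0.0, 0.744, 0.668, -0.0]
force: [0.3, -3.5, 3.6]
grip_width: 0.997
gripper_force: 1.9
```

{"fn": "arm_command", "kwargs": {"targets": [[[0.02,0,0,0,-1],[0.04,0,0,0,-1],[0.06,0,0,0,-1],[0.08,0,0,0,-1],[0.1,0,0,0,-1]]]}}

```text
time: 8.18
eef_pos: [0.5584, 0.1945, -0.003]
orientation: [-0.0, 0.744, 0.668, -0.0]
force: [-0.1, -3.1, 4.9]
grip_width: 0.999
gripper_force: 1.9
```

{"fn": "arm_command", "kwargs": {"targets": [[[0.02,0,0,0,-1],[0.04,0,0,0,-1],[0.06,0,0,0,-1],[0.08,0,0,0,-1],[0.1,0,0,0,-1]]]}}

```text
time: 8.6
eef_pos: [0.5616, 0.2244, -0.003]
orientation: [-0.0, 0.744, 0.668, -0.0]
force: [-0.3, -3.9, 3.9]
grip_width: 1.004
gripper_force: 1.9
```

```bash
python3 ang.py
```

```text
flap n 632 slope deg -7.2 gate angle 0.911 z at 40mm out 0.0371
rack x [-0.0038  0.1812] ztop 0.0803
flap n 388 slope deg -6.5 gate angle 0.899 z at 40mm out 0.0395
rack x [-0.0045  0.1855] ztop 0.0795
t 8.7 chute now [-18.7 -37.9] z -2.9 F [ 0.2 -0.1] 2.8 grip 0.9997036364071661
world tgt [ 0.538  0.007 -0.003] dist 0.219 shift(norm) [-0.731 -0.001 -0.001] turn(norm) 0.0 tilt -1.0 tooly deg -6.1
norm per chute-mm: x [3.33e-03 0.00e+00 1.00e-05] y [ 0.      -0.00333  0.     ]
```

{"fn": "arm_command", "kwargs": {"targets": [[[0.015,0,0,0,-1],[0.03,0,0,0,-1],[0.04,0,0,0,-1],[0.05,0,0,0,-1],[0.055,0,0,0,-1]]]}}

```text
time: 9.12
eef_pos: [0.5634, 0.2405, -0.003]
orientation: [-0.0, 0.744, 0.668, -0.0]
force: [0.3, -4.2, 3.9]
grip_width: 1.0
gripper_force: 1.9
```

{"fn": "arm_command", "kwargs": {"targets": [[[0.003,0,0,0,-1],[0.006,0,0,0,-1],[0.009,0,0,0,-1],[0.012,0,0,0,-1]]]}}

```text
time: 9.45
eef_pos: [0.5637, 0.2437, -0.003]
orientation: [-0.0, 0.744, 0.668, -0.0]
force: [0.1, -4.3, 3.6]
grip_width: 0.997
gripper_force: 1.9
```

```bash
python3 ang.py
```

```text
flap n 740 slope deg -7.9 gate angle 0.923 z at 40mm out 0.037
rack x [0.0155 0.2003] ztop 0.0793
flap n 347 slope deg -7.8 gate angle 0.922 z at 40mm out 0.039
rack x [0.0137 0.2039] ztop 0.0799
t 9.55 chute now [ -0.2 -37.9] z -3.0 F [-1.9 -0.7] 2.4 grip 0.9983325493314731
world tgt [ 0.538  0.007 -0.003] dist 0.238 shift(norm) [-0.793 -0.    -0.   ] turn(norm) -0.001 tilt -1.0 tooly deg -6.2
norm per chute-mm: x [ 0.00333 -0.       0.     ] y [-0.      -0.00333  0.     ]
```

{"fn": "arm_command", "kwargs": {"targets": [[[0.003,0,0,0,-1],[0.006,0,0,0,-1],[0.006,0,0,0,-1]]]}}

```text
time: 9.8
eef_pos: [0.564, 0.2457, -0.0029]
orientation: [-0.0, 0.744, 0.668, 0.0]
force: [0.4, -3.0, 2.6]
grip_width: 0.996
gripper_force: 1.8
```

{"fn": "arm_command", "kwargs": {"targets": [[[0.003,0,0,0,-1],[0.006,0,0,0,-1],[0.006,0,0,0,-1]]]}}

```text
time: 10.05
eef_pos: [0.564, 0.246, -0.003]
orientation: [0.001, 0.744, 0.668, -0.001]
force: [0.3, -6.4, 4.9]
grip_width: 0.995
gripper_force: 1.9
```

{"fn": "arm_command", "kwargs": {"targets": [[[0.004,0,0,0,-1],[0.008,0,0,0,-1],[0.008,0,0,0,-1]]]}}

```text
time: 10.3
eef_pos: [0.564, 0.2458, -0.003]
orientation: [0.003, 0.744, 0.668, -0.003]
force: [-0.4, -13.5, 7.4]
grip_width: 0.999
gripper_force: 1.9
```

```bash
python3 ang.py
```

```text
flap n 798 slope deg -7.9 gate angle 0.923 z at 40mm out 0.0371
rack x [0.0178 0.2025] ztop 0.0796
flap n 351 slope deg -7.3 gate angle 0.912 z at 40mm out 0.0393
rack x [0.0159 0.2059] ztop 0.0798
t 10.4 chute now [  1.7 -37.9] z -2.9 F [-13.9  -1.9] 8.1 grip 1.002736018799758
world tgt [ 0.538  0.007 -0.003] dist 0.24 shift(norm) [-0.799 -0.001  0.007] turn(norm) -0.001 tilt -1.0 tooly deg -6.2
norm per chute-mm: x [ 3.33e-03 -0.00e+00 -3.00e-05] y [-0.      -0.00333 -0.     ]
```

{"fn": "arm_command", "kwargs": {"targets": [[[-0.01,0,0,0,-1],[-0.02,0,0,0,-1],[-0.03,0,0,0,-1],[-0.03,0,0,0,-1]]]}}

```text
time: 10.73
eef_pos: [0.5641, 0.2419, -0.0025]
orientation: [-0.001, 0.744, 0.668, 0.001]
force: [0.5, 1.1, 3.3]
grip_width: 1.0
gripper_force: 1.8
```

```bash
python3 ang.py
```

```text
flap n 711 slope deg -6.7 gate angle 0.902 z at 40mm out 0.0378
rack x [0.0169 0.2025] ztop 0.0799
flap n 395 slope deg -6.3 gate angle 0.895 z at 40mm out 0.0399
rack x [0.0165 0.2057] ztop 0.08
t 10.8333 chute now [ -2.2 -38.4] z -2.5 F [ 2.7 -1.2] 4.3 grip 1.0016768239321332
world tgt [ 0.538  0.007 -0.003] dist 0.236 shift(norm) [-0.786 -0.003 -0.   ] turn(norm) -0.0 tilt -1.0 tooly deg -6.1
norm per chute-mm: x [ 3.33e-03 -0.00e+00  1.00e-05] y [-0.      -0.00333 -0.     ]
```

Rack stays home and the finger is about 4 mm clear of it. I'll let the flap rise now.

{"fn": "arm_command", "kwargs": {"targets": [[[0,0,-0.03,0,-1],[0,0,-0.06,0,-1],[0,0,-0.09,0,-1],[0,0,-0.12,0,-1],[0,0,-0.15,0,-1]]]}}

```text
time: 11.25
eef_pos: [0.5628, 0.2406, 0.0428]
orientation: [-0.0, 0.744, 0.668, -0.001]
force: [-0.5, -0.4, -0.1]
grip_width: 1.0
gripper_force: 0.0
```

{"fn": "arm_command", "kwargs": {"targets": [[[0,0,-0.05,0,-1],[0,0,-0.12,0,-1],[0,0,-0.2,0,-1],[0,0,-0.3,0,-1],[0,0,-0.4,0,-1]]]}}

```text
time: 11.67
eef_pos: [0.5628, 0.2403, 0.1634]
orientation: [-0.0, 0.744, 0.668, -0.001]
force: [0.7, 0.7, -0.2]
grip_width: 0.999
gripper_force: 0.0
```

{"fn": "arm_command", "kwargs": {"targets": [[[-0.1,0,-0.05,0,-1],[-0.2,0,-0.1,0,-1],[-0.3,0,-0.1,0,-1],[-0.3,0,-0.1,0,-1],[-0.3,0,-0.1,0,-1]]]}}

```text
time: 12.08
eef_pos: [0.5539, 0.1501, 0.1931]
orientation: [0.0, 0.745, 0.667, 0.001]
force: [0.7, 0.7, 0.5]
grip_width: 1.001
gripper_force: 0.0
```

```bash
python3 ang.py; python3 -c "
from h import *
p,d=arm.snapshot('scene'); cv2.imwrite('pics/s2.png',cv2.resize(p[120:290,240:500,::-1],None,fx=3,fy=3))
for l in ['bottle','jar','timer','vial','gate_leaf','rack']:
  for c in ['top','scene']: print(c,l,[(round(q['p'],2),[round(float(v),3) for v in q['point']]) for q in arm.tip_of(c,l)])"
```

```text
flap n 1011 slope deg 45.3 gate angle -0.006 z at 40mm out 0.0833
rack x [-0.0532  0.2027] ztop 0.0819
flap n 1583 slope deg 45.0 gate angle -0.0 z at 40mm out 0.0836
rack x [0.0172 0.2061] ztop 0.0796
t 12.1833 chute now [-93.1 -37.7] z 192.2 F [0.4 0. ] 0.1 grip 0.9992211916903883
world tgt [ 0.538  0.007 -0.003] dist 0.243 shift(norm) [-0.483  0.     0.65 ] turn(norm) -0.001 tilt -1.0 tooly deg -6.2
norm per chute-mm: x [ 3.33e-03 -1.00e-05  0.00e+00] y [-1.00e-05 -3.33e-03  0.00e+00]
top bottle [(0.4, [0.677, 0.086, 0.003])]
scene bottle []
top jar [(0.65, [0.706, 0.215, 0.003]), (0.64, [0.448, 0.33, -0.002]), (0.57, [0.523, 0.247, -0.001])]
scene jar [(0.83, [0.706, 0.217, 0.002])]
top timer [(0.8, [0.412, 0.171, 0.0]), (0.68, [0.593, 0.115, 0.076]), (0.52, [0.543, 0.356, 0.006])]
scene timer [(0.86, [0.409, 0.169, 0.003])]
top vial [(0.65, [0.445, 0.333, 0.002])]
scene vial [(0.6, [0.447, 0.335, -0.003])]
top gate_leaf [(0.98, [0.546, 0.248, 0.063]), (0.22, [0.573, 0.238, 0.043])]
scene gate_leaf [(0.85, [0.547, 0.24, 0.065])]
top rack [(0.66, [0.539, 0.355, 0.009]), (0.64, [0.497, 0.641, 0.001])]
scene rack [(0.64, [0.495, 0.643, 0.005]), (0.61, [0.536, 0.358, 0.002])]
```

View pics/s2.png

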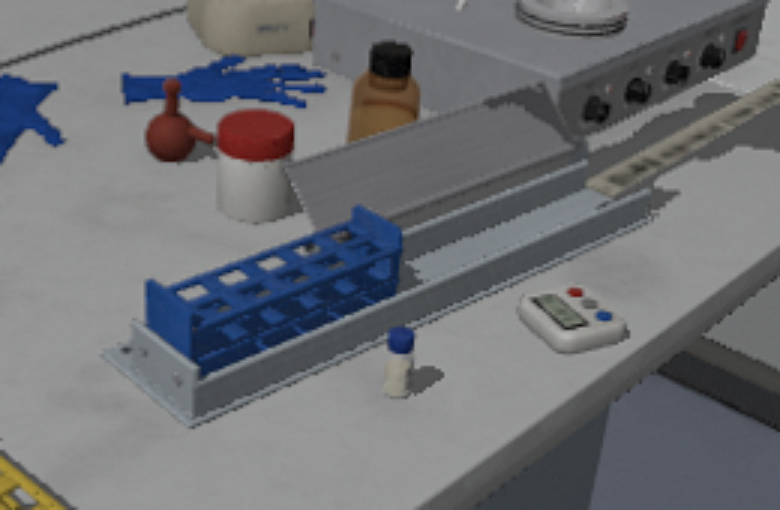

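The rack (crop x 150–400) sits flat against the end stop. The flap is back up, the gate is closed at 0 rad, and the bystanders are where they were. Handing in.

```bash
python3 -c "
from plant import arm
print(arm.sign_off())"
```

```text
the job is handed in; nothing more can be done
None
```

The job is handed in: the rack is home against the end stop, the gate measured at least 0.87 rad at every check while the rack passed and is now closed behind it, and the bottle, jar, timer and vial were not disturbed (about 13 s on the robot's clock).

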